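Release the swing clamp with the reversible ratchet

TASK

The ratchet on the welding jig's clamp spindle is still set to tighten. Flip its direction lever right over to the loosening side before you swing the handle, then swing the handle anticlockwise (seen from above) to turn the clamp arm off the work until it bears firmly but gently against the rubber-sleeved stop pin, and leave it resting there with the lever still on loosen. Turn the clamp arm only with the ratchet, never by touching the arm itself, do not force it into the pin, and leave the things lying around alone.

Things in the scene. Friction and masses are not known exactly. Their poses are not given: they have to be found in the camera images.
- ratchet: Reversible ratchet, stuck on the spindle (does not lift off), turning about its vertical axis. Origin on that axis at table height; -x runs along the handle to its free end. Anticlockwise swings loosen; with the lever on loosen it swings back clockwise freely, clicking, so several strokes are allowed. The pawl takes up as much as 0.31 rad (one tooth) before it drives.
- head_top (a point): Centre of the flat top of the ratchet's round steel head (50 mm diameter, 72 to 96 mm above the table), on the spindle axis, 96 mm above the table. Axes as for the ratchet.
- handle_grip (a point): The place to push: on the centre line of the round black grip (22 mm diameter, 110 to 205 mm from the axis), 165 mm from the axis, 84 mm above the table, free below. The steel shank nearer the head is 16 mm wide, 12 mm thick. Driving the stiff spindle takes a steady 5 to 10 N here, differing from day to day, a freely clicking handle about 1 N; both stay where they are left.
- dir_lever (a joint): Direction lever on the head, pivoted on the handle's centre line 30 mm from the axis. In rad, anticlockwise positive: 0 tighten end, 0.8 loosen end (hard stops), 0.4 neutral. Seen from the handle's end looking to the head, the tab is on the right for tighten (as it starts), left for loosen. It stays where left; it jams only while the handle is pushed clockwise.
- lever_tab (a point): Top centre of the lever's upright thumb tab, 30 mm from the lever's pivot (about over the spindle axis), 117.5 mm above the table. The tab is 8 mm along the lever, 7 mm across and rises from 101 to 117.5 mm. About 4 to 7 N sideways moves it. Its x axis points from the pivot to the tab.
- clamp_arm: The clamp's steel arm and spindle under the ratchet: a flat bar 18 mm wide and 13 mm thick, reaching 86 mm from the spindle axis, 45 to 59 mm above the table. Origin on the axis at table height; x along the arm. It starts over the clamped aluminium channel, cannot be tightened further, and must turn anticlockwise about 0.5 to 1.1 rad to meet the pin.
- flank (a point): Point on the arm's leading (anticlockwise) flank, 65 mm from the spindle axis, 52 mm above the table; here the stop pin touches.
- stop: Fixed adjustable stop on the jig's plate: a slotted foot with an upright pin in a black rubber sleeve, 14 mm in diameter, top 68 mm above the table. Origin on the spindle axis, 12 mm above the table; x points to the slot's middle. Seat the arm on the pin with 6 to 18 N: each 1 N at handle_grip above the load needed to turn the spindle puts about 2.5 N on it; it gives less than 1 mm.
- slot_mid (a point): Point above the middle of the stop's slot, 65 mm from the spindle axis, 52 mm above the table. The pin stands locked anywhere up to 6 mm to either side of it along the slot (along y, square to the line to the axis): where exactly is not measured and has to be felt or seen. The arm meets the pin when flank is 7 mm from the pin's axis.
- spanner: Loose open-ended steel spanner lying on the table, 200 mm long. Bystander.
- magnet: Loose round welding magnet, 60 mm across and 30 mm high. Bystander.
- pipe_cut: Loose offcut of steel pipe standing upright, 48 mm across and 55 mm high. Bystander.
- tip_jar: Loose small clear jar with a grey lid, 52 mm across and 60 mm high. Bystander.

How it is judged:
By the outcome, as a careful person would: the job done as asked, in the order asked, and still so for the second after the job is handed in, with the robot touching nothing.
It also fails if it takes over 72 s, if anything falls off the work surface, if the arm or the gripper's body presses on something with over 40 N, if the wrist force passes 120 N, or if a joint passes its speed limit or range.

ROBOT

A 6-joint arm with a two-finger parallel gripper is mounted at the origin on the work surface. World frame = base frame: x ahead of the robot, y to its left, z up, the work surface at z = 0. Lengths are in m, angles in rad, forces in N, time in s.
With the tool pointing down it reaches from about 0.35 to 0.975 m from the base axis. Payload 4.9 kg.
Tool frame: the origin (TCP) lies at the very end of the fingers, on their centre line; the grasp point (between the pads) lies 19 mm behind it (ctrl.grasp_offset is the distance from the TCP to the grasp point, in m); z points along the fingers, y is the line along which they close (so a half turn about z gives the same grasp; the last joint's range is limited). The gripper opens to 85 mm and grips with 20 to 120 N. Pads are 22 mm wide; open, the fingers measure 114 mm over their backs; the gripper's body (76 mm by 85 mm) begins 54 mm behind the grasp point. The pads swing forward as they close: fully open they stand 13 mm farther back than shut.
Start: joints at [1.186, 0.053, 1.613, -0, 1.476, -0.119], TCP at [0.164, 0.603, 0.231] pointing down, gripper open.
Joint ranges: [-3.01, 3.01], [-1.01, 2.22], [0.06, 2.58], [-1.02, 4.17], [0.09, 2.62], [-3.14, 3.14]. Speed limits (rad/s): [2.57, 2.57, 3.14, 3.14, 3.14, 3.14].

INTERFACE

Orientations are given as a rotation vector (axis times angle).
In Python, from station import ctrl, optics gives the robot as it stands.
- The arm moves only by the shell command python3 -m handwheel 'ROWS' [OPENING] [FORCE]. ROWS is JSON, a list of rows, each an object of numbers: "tx", "ty", "tz": the shift along the tool's x, y, z in mm; "roll": the turn about the tool's z in rad. A call has 1 to 12 rows; each row shifts and turns the commanded pose from where the row before left it, along the tool's axes as they then stand; what a row does not reach is not made up. A row lasts 1/12 s, in which the tool goes at most 41.7 mm and 7.16 degrees, less where a joint would pass 70% of its speed; a pose out of reach is approached as far as the arm can. A call with a gripper value outside its range is refused whole. OPENING is the finger opening in mm, from 0 to 85.4, set as the call begins (- or left out, the last holds). The fingers move at their own pace and stop on an object; FORCE is the grip in N (left out, the last holds). Time passes only in rows, so rows that do not move let the fingers close. It gives the time, the measured TCP pose, the force, the opening and the grip force at its end, in the units of the state.
- ctrl.get_obs(): the state, without advancing time (a new reading comes with each control period).
- optics.get_image(name): name is "scene" or "side" or "wrist"; returns (picture, depth): 480x640x3 uint8, red, green, blue; 480x640 float32, m along the optical axis (not along the pixel's ray), 0 where there is no reading.
- optics.camera_params(name): a dict with "mtx" (3x3 intrinsics, pixels), "extrinsics" (4x4, takes a point from camera to world coordinates); the wrist camera has in their place "tool_from_camera" (4x4, takes a point from camera to tool coordinates, whose origin is the TCP and whose axes are the flange's). Camera axes: x right, y down, z forward; pixel columns grow to the right and rows downward; lengths in m; the calibration is good to about 2 mm. A picture is of the moment at which its call begins: read the wrist's pose just before it. camera_params takes no time and is no camera call.
- ctrl.finish_job(): hands the job in; it is judged then, once.
The state is a dict: "t": time; "q": joint angles; "dq": joint speeds; "effort": joint torques, N m; "tool_pos": TCP position; "tool_rot": TCP orientation; "contact_force": force on the tool from outside, world axes, zero at the start; "wrist_torque": the same for the moment, N m; "opening": finger opening in m; "grip_force": force on a finger pad.
Only numpy, scipy, OpenCV 4.12 (cv2) and the standard library are available. Lean on these libraries where they do the work, as an engineer would, in place of code of your own. Each camera call takes 0.05 s, during which the arm holds its last target. There are 200 camera calls.

## Working session

There is one attempt and no reset: what is moved stays moved. The work goes in short steps, Python scripts to look and compute and a shell command to move; the robot and the scene stay as the last step left them, time stands still between calls to the robot, and variables do not carry over. Pictures are saved under pics/ and viewed, at most 13 in all, crops included, and the job is handed in when it is done.

```bash
mkdir -p pics; ls; python3 - <<'E'
from station import ctrl, optics
import cv2,numpy as np
print(ctrl.get_obs())
for n in ("scene","side"):
    p,d=optics.get_image(n); cv2.imwrite(f"pics/{n}0.png",p[:,:,::-1]); np.savez(f"pics/{n}0.npz",p=p,d=d)
    c=optics.camera_params(n); print(n,c['mtx'].tolist(),c['extrinsics'].round(3).tolist())
print(optics.camera_params("wrist"))
E
```

```text
pics
{'t': 0.0, 'q': array([ 1.18601674e+00,  5.33571081e-02,  1.61433176e+00,  5.26308636e-06,
        1.47599309e+00, -1.18965555e-01]), 'dq': array([-0.000104  , -0.00075048, -0.00024479,  0.00048905, -0.0024072 ,
        0.00031486]), 'effort': array([-1.75997920e-03, -3.93678439e+01, -3.70177102e+01, -8.49719117e-05,
        7.02552090e-03, -1.70746421e-05]), 'tool_pos': array([0.16392076, 0.60246068, 0.23004031]), 'tool_rot': array([-0.41624243, -3.11336367,  0.00317574]), 'contact_force': array([-0.1082595 ,  0.73421588, -0.53398156]), 'wrist_torque': array([ 0.06894466, -0.01838894, -0.03714137]), 'grip_force': 0.0, 'opening': 0.0853421472246699}
scene [[527.0860045519489, 0.0, 322.6622262481248], [0.0, 527.0860045519489, 241.44622597377068], [0.0, 0.0, 1.0]] [[0.091, 0.708, -0.7, 1.477], [0.996, -0.065, 0.064, -0.119], [-0.001, -0.703, -0.711, 1.006], [0.0, 0.0, 0.0, 1.0]]
side [[622.8118025493523, 0.0, 318.22980795925474], [0.0, 622.8118025493523, 236.4869261209422], [0.0, 0.0, 1.0]] [[-0.996, -0.052, 0.073, 0.455], [-0.089, 0.649, -0.755, 1.228], [-0.008, -0.759, -0.651, 1.16], [0.0, 0.0, 0.0, 1.0]]
{'mtx': array([[378.12419547,   0.        , 320.56217369],
       [  0.        , 378.12419547, 236.41474834],
       [  0.        ,   0.        ,   1.        ]]), 'tool_from_camera': array([[ 1.58505920e-04, -9.62565405e-01, -2.71049473e-01,
         6.81816373e-02],
       [ 9.99999947e-01,  2.29857807e-04, -2.31497447e-04,
         3.17475993e-04],
       [ 2.85134271e-04, -2.71049422e-01,  9.62565390e-01,
        -1.42507625e-01],
       [ 0.00000000e+00,  0.00000000e+00,  0.00000000e+00,
         1.00000000e+00]])}
```

View pics/scene0.png

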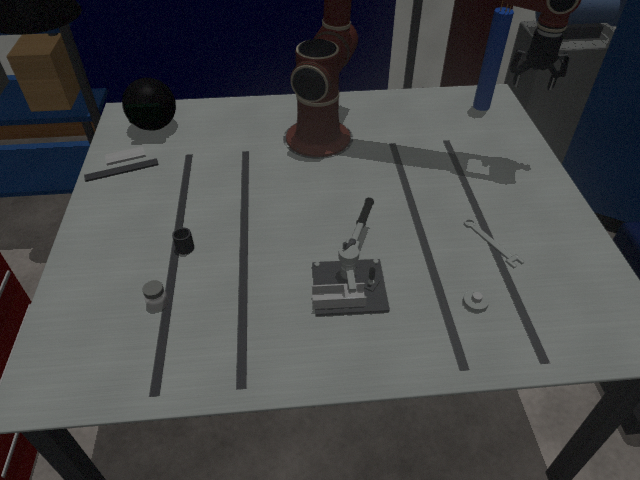

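View pics/side0.png

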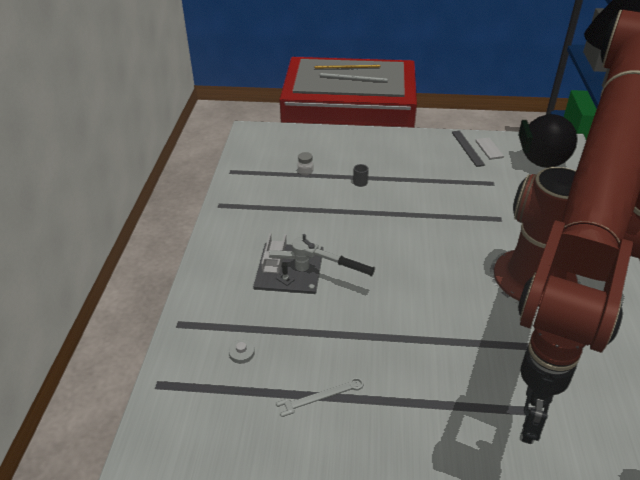

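The scene view shows the jig at about (348,285) px, with the head at (348,255) and the handle running to (368,203), towards the robot and slightly to +y. The pin is at (372,275), on the +y side of the arm, and the lever tab is at about (347,243). In the side view the head is at (303,258), the grip end at (372,268) and the pin at (285,268).

```bash
cat > h.py <<'E'
import numpy as np,cv2
from station import ctrl,optics
from scipy.spatial.transform import Rotation as R
def T(o):
    M=np.eye(4);M[:3,:3]=R.from_rotvec(o['tool_rot']).as_matrix();M[:3,3]=o['tool_pos'];return M
def cloud(p,d,K,E):
    v,u=np.nonzero(d>0);z=d[v,u]
    P=np.c_[(u-K[0,2])*z/K[0,0],(v-K[1,2])*z/K[1,1],z]@E[:3,:3].T+E[:3,3]
    return P,p[v,u].astype(float),u,v
def wrist(name):
    o=ctrl.get_obs();p,d=optics.get_image("wrist");c=optics.camera_params("wrist")
    E=T(o)@c['tool_from_camera'];cv2.imwrite(f"pics/{name}.png",p[:,:,::-1]);np.savez(f"pics/{name}.npz",p=p,d=d,E=E,K=c['mtx'])
    return p,d,c['mtx'],E
def proj(X,K,E):
    c=(np.atleast_2d(X)-E[:3,3])@E[:3,:3];return np.c_[K[0,0]*c[:,0]/c[:,2]+K[0,2],K[1,1]*c[:,1]/c[:,2]+K[1,2]]
E
python3 - <<'E'
from h import *
print(T(ctrl.get_obs()).round(3).tolist())
for n in("scene","side"):
    f=np.load(f"pics/{n}0.npz");c=optics.camera_params(n)
    P,C,u,v=cloud(f['p'],f['d'],c['mtx'],c['extrinsics'])
    m=(P[:,0]>.4)&(P[:,0]<.95)&(abs(P[:,1])<.2)
    t=m&(P[:,2]<.009); print(n,'table',np.median(P[t,2]))
    g=m&(P[:,2]>.07)&(P[:,2]<.1)&(C.max(1)<60);print('grip',g.sum(),P[g].mean(0),P[g].min(0),P[g].max(0))
    hd=m&(P[:,2]>.09)&(P[:,2]<.1)&(C.max(1)>80);print('head',hd.sum(),np.median(P[hd],0),P[hd].min(0),P[hd].max(0))
    tb=m&(P[:,2]>.108)&(P[:,2]<.13);print('tab',tb.sum(),np.median(P[tb],0))
    pn=m&(P[:,2]>.055)&(P[:,2]<.072)&(C.max(1)<60)&(P[:,0]>P[hd,0].mean());print('pin',pn.sum(),np.median(P[pn],0))
E
```

```text
[[-0.965, 0.263, -0.001, 0.164], [0.263, 0.965, -0.002, 0.603], [0.0, -0.002, -1.0, 0.23], [0.0, 0.0, 0.0, 1.0]]
scene table -0.0012718334644832296
grip 250 [0.49711977 0.07661197 0.0914594 ] [0.42280035 0.00047638 0.07097866] [0.66015765 0.11079899 0.09957446]
head 260 [0.61750255 0.02749449 0.09497193] [ 0.51819467 -0.00270494  0.0900397 ] [0.644662   0.06621494 0.09992046]
tab 16 [0.61367687 0.0114509  0.11371988]
pin 51 [0.65930631 0.07208607 0.06403613]
side table -0.0008863155029885661
grip 271 [0.47320668 0.0899499  0.08932268] [0.42792344 0.03825301 0.07268003] [0.6572847  0.11336359 0.09888153]
head 257 [0.60840516 0.03704868 0.09378192] [4.25993010e-01 1.11910005e-04 9.00092822e-02] [0.64017539 0.09603478 0.09978158]
tab 12 [0.60923357 0.01421419 0.11311679]
pin 34 [0.65482074 0.07846173 0.06422915]
```

```bash
r='{"tx":-26,"ty":-21.5,"tz":-5}'; python3 -m handwheel '[{"tx":-10,"ty":-8,"tz":-5},{"tx":-20,"ty":-16,"tz":-5},{"tx":-26,"ty":-21.5,"tz":-5},{"tx":-26,"ty":-21.5,"tz":-5},{"tx":-26,"ty":-21.5,"tz":-5},{"tx":-26,"ty":-21.5,"tz":-5},{"tx":-26,"ty":-21.5,"tz":-5},{"tx":-26,"ty":-21.5,"tz":-5},{"tx":-26,"ty":-21.5,"tz":-5},{"tx":-26,"ty":-21.5,"tz":-5},{"tx":-26,"ty":-21.5,"tz":-5},{"tx":-26,"ty":-21.5,"tz":-5}]' 0 30
python3 -m handwheel '[{"tx":-26,"ty":-21.5,"tz":-5},{"tx":-26,"ty":-21.5,"tz":-5},{"tx":-26,"ty":-21.5,"tz":-5},{"tx":-26,"ty":-21.5,"tz":-5},{"tx":-26,"ty":-21.5,"tz":-5},{"tx":-26,"ty":-21.5,"tz":-5},{"tx":-26,"ty":-21.5,"tz":-5},{"tx":-26,"ty":-21.5,"tz":-5},{"tx":-20,"ty":-16},{"tx":-10,"ty":-8},{},{}]'
python3 - <<'E'
from h import *
o=ctrl.get_obs();print(o['t'],T(o).round(3).tolist(),o['contact_force'])
p,d,K,E=wrist("w1")
P,C,u,v=cloud(p,d,K,E)
m=(P[:,0]>.4)&(P[:,0]<.95)&(abs(P[:,1])<.2)
print((d>0).mean(),np.median(P[m&(P[:,2]<.009),2]))
E
```

```text
0.1 [[-0.965, 0.263, -0.001, 0.164], [0.263, 0.965, -0.002, 0.603], [0.0, -0.002, -1.0, 0.23], [0.0, 0.0, 0.0, 1.0]] [ 0.79072124 -0.87284907  0.4446278 ]
0.9960677083333334 nan$[0]: bad value
$[0]: bad value
  return _methods._mean(a, axis=axis, dtype=dtype,
  ret = ret.dtype.type(ret / rcount)
```

View pics/w1.png

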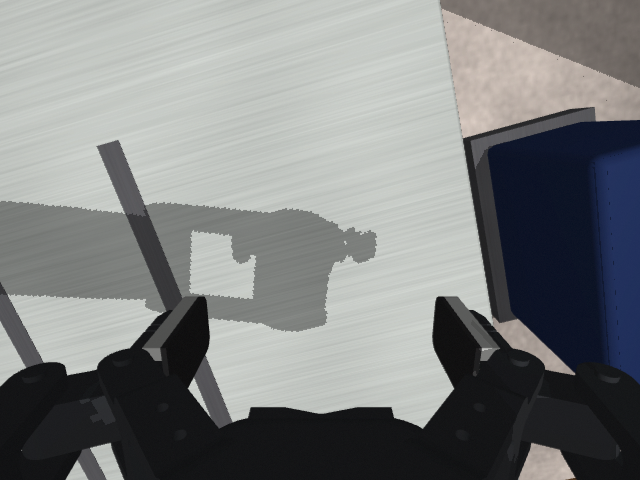

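The move was refused, so this picture shows only the open fingers over bare table at the start pose. I'll retry with all four keys in every row.

```bash
python3 -m handwheel '[{"tx":-10,"ty":-8,"tz":-5,"roll":0},{"tx":-20,"ty":-16,"tz":-5,"roll":0},{"tx":-26,"ty":-21.5,"tz":-5,"roll":0},{"tx":-26,"ty":-21.5,"tz":-5,"roll":0},{"tx":-26,"ty":-21.5,"tz":-5,"roll":0},{"tx":-26,"ty":-21.5,"tz":-5,"roll":0},{"tx":-26,"ty":-21.5,"tz":-5,"roll":0},{"tx":-26,"ty":-21.5,"tz":-5,"roll":0},{"tx":-26,"ty":-21.5,"tz":-5,"roll":0},{"tx":-26,"ty":-21.5,"tz":-5,"roll":0}]' 0 30 &&
python3 -m handwheel '[{"tx":-26,"ty":-21.5,"tz":-5,"roll":0},{"tx":-26,"ty":-21.5,"tz":-5,"roll":0},{"tx":-26,"ty":-21.5,"tz":-5,"roll":0},{"tx":-26,"ty":-21.5,"tz":-5,"roll":0},{"tx":-26,"ty":-21.5,"tz":-5,"roll":0},{"tx":-26,"ty":-21.5,"tz":-5,"roll":0},{"tx":-26,"ty":-21.5,"tz":-5,"roll":0},{"tx":-26,"ty":-21.5,"tz":-5,"roll":0},{"tx":-26,"ty":-21.5,"tz":-5,"roll":0},{"tx":-20,"ty":-16,"tz":0,"roll":0},{"tx":-10,"ty":-8,"tz":0,"roll":0},{"tx":0,"ty":0,"tz":0,"roll":0}]' &&
python3 - <<'E'
from h import *
o=ctrl.get_obs();print(o['t'],T(o).round(3).tolist(),o['contact_force'])
p,d,K,E=wrist("w2")
P,C,u,v=cloud(p,d,K,E)
m=(P[:,0]>.4)&(P[:,0]<.95)&(abs(P[:,1])<.2)
print((d>0).mean(),np.median(P[m&(P[:,2]<.009),2]))
E
```

```text
t: 0.98
tool_pos: [0.343, 0.3492, 0.2818]
tool_rot: [0.416, 3.113, 0.0]
contact_force: [0.3, 0.7, 0.3]
opening: -0.0002
grip_force: 0.0
t: 1.98
tool_pos: [0.5405, 0.0698, 0.326]
tool_rot: [-0.422, -3.112, 0.001]
contact_force: [-0.0, 0.2, -0.1]
opening: 0.0002
grip_force: 0.0
1.9833 [[-0.964, 0.266, -0.001, 0.54], [0.266, 0.964, -0.001, 0.07], [0.001, -0.001, -1.0, 0.326], [0.0, 0.0, 0.0, 1.0]] [-0.04855636  0.21654636 -0.08030771]
0.9960579427083334 -5.562572041284408e-05
```

View pics/w2.png

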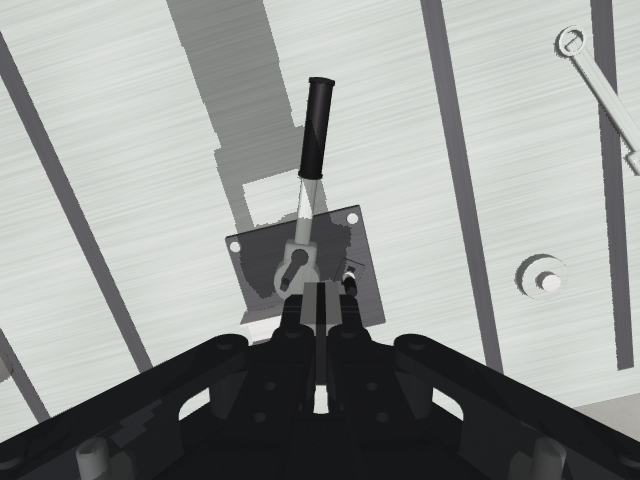

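The wrist view shows the grip from (321,80) to (312,178), the lever from its pivot at (298,258) to its tab at (287,285) left of the centre line, and the pin top at (349,272). The head is partly hidden by the fingers, so I'll shift 70 mm forward for a second view.

```bash
python3 -m handwheel '[{"tx":-15,"ty":0,"tz":0,"roll":0},{"tx":-25,"ty":0,"tz":0,"roll":0},{"tx":-20,"ty":0,"tz":0,"roll":0},{"tx":-10,"ty":0,"tz":0,"roll":0},{"tx":0,"ty":0,"tz":0,"roll":0},{"tx":0,"ty":0,"tz":0,"roll":0}]' >/dev/null &&
python3 - <<'E'
from h import *
p,d,K,E=wrist("w3")
cv2.imwrite("pics/w3c.png",cv2.resize(p[60:360,180:480,::-1],None,fx=2,fy=2,interpolation=cv2.INTER_CUBIC))
for n in("w2","w3"):
    f=np.load(f"pics/{n}.npz");K,E=f['K'],f['E']
    P,C,u,v=cloud(f['p'],f['d'],K,E)
    m=(P[:,0]>.4)&(P[:,0]<.8)&(P[:,1]>-.05)&(P[:,1]<.13)
    g=m&(P[:,2]>.084)&(P[:,2]<.1)&(C.max(1)<70)&(P[:,0]<.535)
    G=P[g][:,:2];c=G.mean(0);w=np.linalg.svd(G-c,full_matrices=False)[2][0]
    if w[0]>0:w=-w
    s=(G-c)@w;print(n,'grip c',c,'dir',w,'ang',np.arctan2(w[1],w[0]),'far end',c+w*s.max(), 'axis est',c+w*(s.max()-.205),'topz',np.percentile(P[g,2],90))
    hd=m&(abs(P[:,2]-.096)<.002)&(P[:,0]>.56);
    print('head',hd.sum(),P[hd].mean(0),P[hd].min(0),P[hd].max(0))
    tb=m&(P[:,2]>.113)&(P[:,2]<.121);tb&=P[:,0]>.56;print('tab',tb.sum(),P[tb].mean(0),P[tb].min(0),P[tb].max(0))
    pn=m&(P[:,2]>.062)&(P[:,2]<.07)&(P[:,0]>.62)&(P[:,1]>.05);print('pin',pn.sum(),np.median(P[pn],0),P[pn].min(0),P[pn].max(0))
E
```

```text
w2 grip c [0.4721537  0.08370007] dir [-0.91911874  0.39398064] ang 2.736634126242535 far end [0.4298663  0.10182658] axis est [0.61828564 0.02106055] topz 0.09518371361103334
head 1092 [0.60840461 0.02430876 0.09561457] [ 0.57611102 -0.00283709  0.09401353] [0.63274905 0.05065679 0.0979698 ]
tab 61 [0.61052682 0.01240064 0.11673729] [0.6066698  0.00782385 0.11358318] [0.61558814 0.01652635 0.11947643]
pin 111 [0.65460086 0.07455026 0.06759633] [0.64935755 0.06700201 0.06202943] [0.6627741  0.08069695 0.06974952]
w3 grip c [0.47344675 0.08361829] dir [-0.91799137  0.39660035] ang 2.733782135711506 far end [0.43144888 0.10176266] axis est [0.61963711 0.02045958] topz 0.09509435228397678
head 1691 [0.61498097 0.02456815 0.09570593] [ 0.57585502 -0.00263952  0.09400193] [0.64207055 0.05100907 0.09793048]
tab 65 [0.61098416 0.01213127 0.11681977] [0.60671233 0.00749757 0.11352303] [0.61600474 0.01626452 0.11861925]
pin 131 [0.65576517 0.07395262 0.06780581] [0.649547   0.06734733 0.06249537] [0.66326378 0.08063066 0.06963968]
```

View pics/w3c.png

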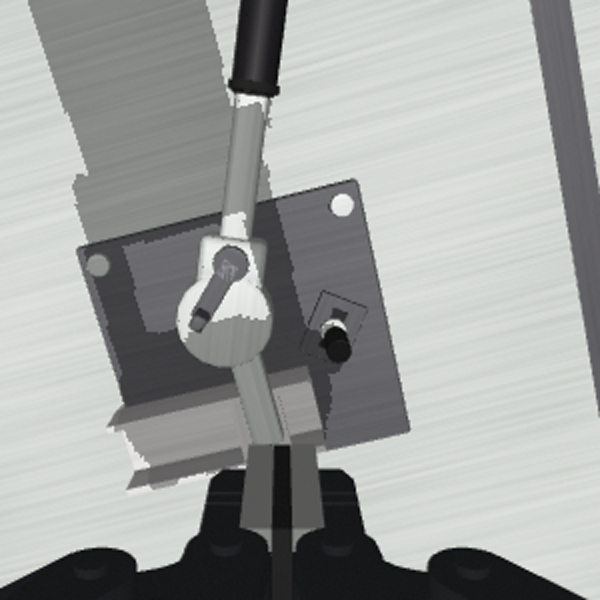

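The crop shows the lever from its pivot (230,262) to its tab at (200,320), on the tighten side. The head centre is at (225,320), the pin at (338,345), and the arm runs down to (265,435). I'll take the axis as (0.618, 0.0215) and the handle bearing as 2.735 rad. Next I'll come down on the tighten side of the tab with the fingers shut.

```bash
python3 -m handwheel '[{"tx":0,"ty":0,"tz":0,"roll":0.07},{"tx":0,"ty":0,"tz":0,"roll":0.07},{"tx":-9,"ty":-20,"tz":10,"roll":0},{"tx":-10,"ty":-22,"tz":20,"roll":0},{"tx":-10,"ty":-22,"tz":30,"roll":0},{"tx":0,"ty":0,"tz":38,"roll":0},{"tx":0,"ty":0,"tz":38,"roll":0},{"tx":0,"ty":0,"tz":35,"roll":0},{"tx":0,"ty":0,"tz":20,"roll":0},{"tx":0,"ty":0,"tz":10,"roll":0},{"tx":0,"ty":0,"tz":0,"roll":0},{"tx":0,"ty":0,"tz":0,"roll":0}]' 
cat > s.py <<'E'
from h import *
o=ctrl.get_obs();M=T(o);A=np.array([.618,.0215]);e=np.array([.918,-.397]);n=np.array([.397,.918])
r=M[:2,3]-A;f=o['contact_force'][:2];h=r/np.linalg.norm(r)
print('t',round(o['t'],2),'pos',M[:3,3].round(4),'e,n mm',(r@e*1e3).round(1),(r@n*1e3).round(1),'rad',np.linalg.norm(r).round(4),'ang',np.arctan2(r[1],r[0]).round(3),'yang',np.arctan2(M[1,1],M[0,1]).round(3))
print('F',o['contact_force'].round(1),'Fn',(f@n).round(1),'Ftan(ccw)',(f@np.array([-h[1],h[0]])).round(1))
E
python3 s.py
```

```text
t: 3.58
tool_pos: [0.609, -0.0161, 0.1265]
tool_rot: [0.632, 3.076, 0.0]
contact_force: [-0.1, 0.1, 0.7]
opening: 0.0001
grip_force: 0.0
t 3.58 pos [ 0.609  -0.0161  0.1265] e,n mm 6.7 -38.1 rad 0.0386 ang -1.806 yang 1.166
F [-0.1  0.1  0.7] Fn 0.0 Ftan(ccw) -0.1
```

```bash
python3 -m handwheel '[{"tx":0,"ty":0,"tz":12,"roll":0},{"tx":0,"ty":0,"tz":9,"roll":0},{"tx":0,"ty":0,"tz":0,"roll":0},{"tx":-1,"ty":2,"tz":0,"roll":0},{"tx":0,"ty":2,"tz":0,"roll":0},{"tx":0,"ty":2,"tz":0,"roll":0}]'; python3 s.py; python3 -m handwheel '[{"tx":0,"ty":2,"tz":0,"roll":0},{"tx":0,"ty":2,"tz":0,"roll":0},{"tx":0,"ty":2,"tz":0,"roll":0},{"tx":0,"ty":2,"tz":0,"roll":0}]'; python3 s.py
```

```text
t: 4.08
tool_pos: [0.6127, -0.0112, 0.1049]
tool_rot: [0.633, 3.076, 0.0]
contact_force: [-0.1, -0.3, 0.2]
opening: -0.0
grip_force: 0.0
t 4.08 pos [ 0.6127 -0.0112  0.1049] e,n mm 8.1 -32.2 rad 0.0332 ang -1.731 yang 1.165
F [-0.1 -0.3  0.2] Fn -0.3 Ftan(ccw) -0.1
t: 4.42
tool_pos: [0.6156, -0.0044, 0.1046]
tool_rot: [0.633, 3.076, -0.002]
contact_force: [1.4, -4.1, -0.3]
opening: 0.0003
grip_force: 1.6
t 4.42 pos [ 0.6156 -0.0044  0.1046] e,n mm 8.1 -24.7 rad 0.026 ang -1.662 yang 1.165
F [ 1.4 -4.1 -0.3] Fn -3.3 Ftan(ccw) 1.7
```

```bash
python3 -m handwheel '[{"tx":0,"ty":2,"tz":0,"roll":0},{"tx":0,"ty":2,"tz":0,"roll":0},{"tx":0,"ty":2,"tz":0,"roll":0},{"tx":0,"ty":2,"tz":0,"roll":0},{"tx":0,"ty":2,"tz":0,"roll":0},{"tx":0,"ty":2,"tz":0,"roll":0}]'>/dev/null; python3 s.py; python3 -m handwheel '[{"tx":0,"ty":2,"tz":0,"roll":0},{"tx":0,"ty":2,"tz":0,"roll":0},{"tx":0,"ty":1.5,"tz":0,"roll":0},{"tx":0,"ty":0,"tz":0,"roll":0}]' >/dev/null; python3 s.py
```

```text
t 4.92 pos [0.6219 0.0051 0.1049] e,n mm 10.1 -13.5 rad 0.0169 ang -1.336 yang 1.164
F [ 5.6 -7.8 -3. ] Fn -4.9 Ftan(ccw) 3.6
t 5.25 pos [0.6243 0.0108 0.1049] e,n mm 10.0 -7.3 rad 0.0124 ang -1.037 yang 1.165
F [ 5.7 -5.4 -2.9] Fn -2.7 Ftan(ccw) 2.2
```

```bash
python3 -m handwheel '[{"tx":0,"ty":1,"tz":0,"roll":0},{"tx":0,"ty":0,"tz":0,"roll":0}]'>/dev/null; python3 s.py
```

```text
t 5.42 pos [0.6246 0.0116 0.1049] e,n mm 10.0 -6.5 rad 0.0119 ang -0.984 yang 1.164
F [ 6.  -5.9 -2.6] Fn -3.0 Ftan(ccw) 1.7
```

```bash
python3 - <<'E'
from h import *
p,d,K,E=wrist("w4")
a=p[:,100:540,::-1]
s,_=optics.get_image("scene");b=cv2.resize(s[200:320,300:420,::-1],(360,360),interpolation=cv2.INTER_CUBIC)
im=np.zeros((480,800,3),np.uint8);im[:,:440]=a;im[:360,440:]=b
cv2.imwrite("pics/w4c.png",im)
E
```

```text
(no output)
```

View pics/w4c.png

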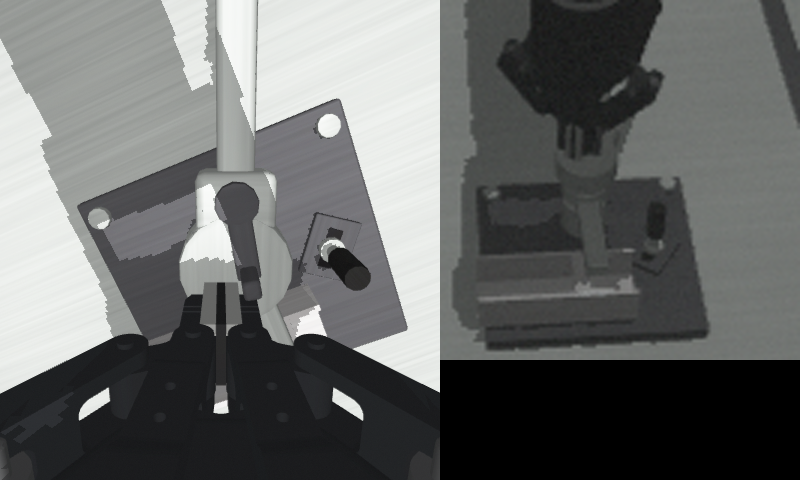

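The picture shows the lever past neutral, from its pivot (237,203) to its tab (250,285), but not yet at its end. The finger's corner is slipping along the tab, so I'll back off, move toward the handle and push on.

```bash
python3 -m handwheel '[{"tx":0,"ty":-3,"tz":0,"roll":0},{"tx":5,"ty":0,"tz":0,"roll":0},{"tx":2,"ty":2,"tz":0,"roll":0},{"tx":0,"ty":2,"tz":0,"roll":0},{"tx":0,"ty":1,"tz":0,"roll":0},{"tx":0,"ty":0,"tz":0,"roll":0}]'>/dev/null; python3 s.py;  python3 -m handwheel '[{"tx":0,"ty":1,"tz":0,"roll":0},{"tx":0,"ty":1,"tz":0,"roll":0},{"tx":0,"ty":0,"tz":0,"roll":0}]' >/dev/null; python3 s.py
```

```text
t 6.02 pos [0.6242 0.0147 0.106 ] e,n mm 8.4 -3.8 rad 0.0092 ang -0.829 yang 1.163
F [ 24.3  -8.6 -12.3] Fn 1.7 Ftan(ccw) 12.0
t 6.27 pos [0.6244 0.0173 0.1058] e,n mm 7.5 -1.3 rad 0.0077 ang -0.575 yang 1.163
F [ 21.3  -5.8 -10.5] Fn 3.1 Ftan(ccw) 6.7
```

```bash
python3 -m handwheel '[{"tx":-3,"ty":0,"tz":0,"roll":0},{"tx":-4,"ty":0,"tz":0,"roll":0},{"tx":0,"ty":0,"tz":0,"roll":0}]'>/dev/null; python3 s.py; python3 -m handwheel '[{"tx":0,"ty":-5,"tz":0,"roll":0},{"tx":0,"ty":-5,"tz":0,"roll":0},{"tx":0,"ty":0,"tz":0,"roll":0}]'>/dev/null; python3 s.py;  python3 - <<'E'
from h import *
p,d,K,E=wrist("w5")
cv2.imwrite("pics/w5c.png",cv2.resize(p[130:370,200:440,::-1],None,fx=2.4,fy=2.4,interpolation=cv2.INTER_CUBIC))
P,C,u,v=cloud(p,d,K,E)
m=(P[:,0]>.57)&(P[:,0]<.68)&(P[:,1]>-.01)&(P[:,1]<.07)&(P[:,2]>.1)&(P[:,2]<.125)&(v<300)
Q=P[m];A=np.array([.5905,.0334]);r=Q[:,:2]-A;e=np.array([.918,-.397]);n=np.array([.397,.918])
a=np.c_[r@e*1e3,r@n*1e3,Q[:,2]*1e3]
H,_,_=np.histogram2d(a[:,0],a[:,1],bins=[np.arange(-12,48,4),np.arange(-16,30,4)]);print(H.astype(int))
t=(Q[:,2]>.112)&(Q[:,2]<.121);print(t.sum(),np.median(a[t],0),a[t].min(0),a[t].max(0))
E
```

```text
t 6.52 pos [0.6253 0.0167 0.1046] e,n mm 8.6 -1.6 rad 0.0087 ang -0.587 yang 1.164
F [ 3.  -1.6  0.5] Fn -0.3 Ftan(ccw) 0.4
t 6.77 pos [0.619  0.0071 0.1039] e,n mm 6.7 -12.9 rad 0.0145 ang -1.5 yang 1.165
F [-0.6  0.5  0.1] Fn 0.2 Ftan(ccw) -0.6
[[  0   0   3  21   4   0   0   0   0   0   0]
 [  0  17  87 111  97  16   0   0   0   0   0]
 [  0  62 101 100 107  65   0   0   0   0   0]
 [  0  58 100  98  96  66   0   0   0   0   0]
 [  0  12  84  99  96  54   0   0   0   0   0]
 [  0   0   1  67  99  88   7   0   0   0   0]
 [  0   0   0  21  92  93  42   0   0   0   0]
 [  0   0   0   0  73  91  80   1   0   0   0]
 [  0   0   0   0  36  87 235  39   0   0   0]
 [174 190  94   0   0 198 141  62   0   0   0]
 [  0   0  18  52   3  25  29  17   0   0   0]
 [  0   0   0   0   0   0   0   0   0   0   0]
 [  0   0   0   0   0   0   0   0   0   0   0]
 [  0   0   0   0   0   0   0   0   0   0   0]]
822 [ 26.19199537  -5.03623392 116.5946658 ] [ 22.65703156 -25.59624267 112.00869295] [ 31.10110333  14.2897841  120.97826712]
```

View pics/w5c.png

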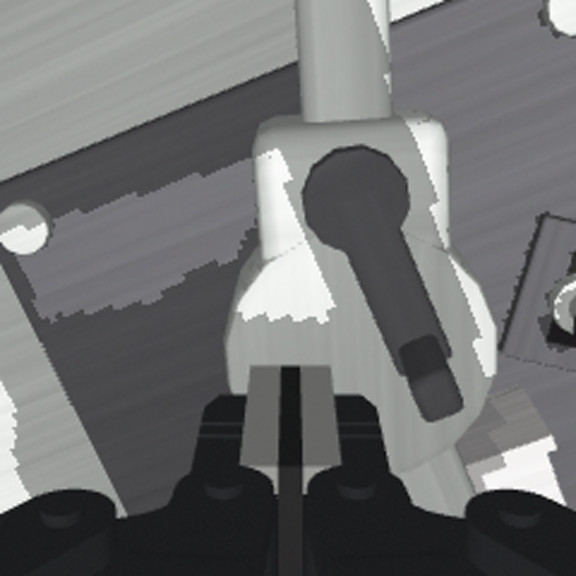

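The crop shows the lever well over to the loosen side, from its pivot (356,195) to its tab at (435,370), about 0.44 rad beyond the handle line. I'll check that number before moving on.

```bash
python3 - <<'E'
from h import *
f=np.load("pics/w5.npz");p,d,K,E=f['p'],f['d'],f['K'],f['E'];P,C,u,v=cloud(p,d,K,E)
A=np.array([.5905,.0334]);e=np.array([.918,-.397]);n=np.array([.397,.918]);r=(P[:,:2]-A)
a=np.c_[r@e,r@n]*1e3;z=P[:,2]
b=(z>.0985)&(z<.104)&(abs(a[:,0])<34)&(a[:,0]>-12)&(abs(a[:,1])<25)&(v<300)&(C.max(1)<110)
B=a[b];piv=B[B[:,0]<6];print('boss centre',(piv.max(0)+piv.min(0))/2,piv.min(0),piv.max(0))
L=B[(B[:,0]>10)&(B[:,0]<23)];k=np.polyfit(L[:,0],L[:,1],1);print('body ang',np.arctan(k[0]),k)
t=(z>.1155)&(z<.12)&(a[:,1]>3)&(a[:,0]>18)&(a[:,0]<36);print('tab top',t.sum(),a[t].mean(0))
s=(z>.08)&(z<.095)&(a[:,0]<-22)&(a[:,0]>-75)&(abs(a[:,1])<12);S=a[s];k=np.polyfit(S[:,0],S[:,1],1);print('shank rel ang',np.arctan(k[0]),k)
E
```

```text
boss centre [-1.47234931 -1.77530924] [ -8.91798902 -10.46123025] [5.9732904  6.91061177]
body ang 0.420325017166212 [ 0.44696244 -1.86684932]
tab top 362 [26.93792415 10.07704668]
shank rel ang 0.03803714941100482 [ 0.0380555 -2.811772 ]
```

The estimate is about 0.78 rad. Earlier the finger was riding on the tab's tip, so I'll re-seat it flat beside the tab and push to the stop to be sure.

```bash
python3 -m handwheel '[{"tx":0,"ty":-5,"tz":-1,"roll":0},{"tx":5,"ty":0,"tz":0,"roll":0},{"tx":4,"ty":3,"tz":0,"roll":0},{"tx":0,"ty":4,"tz":0,"roll":0},{"tx":0,"ty":3,"tz":0,"roll":0},{"tx":0,"ty":2,"tz":0,"roll":0},{"tx":0,"ty":0,"tz":0,"roll":0}]'>/dev/null; python3 s.py;  python3 -m handwheel '[{"tx":0,"ty":1,"tz":0,"roll":0},{"tx":0,"ty":1,"tz":0,"roll":0},{"tx":0,"ty":0,"tz":0,"roll":0}]' >/dev/null; python3 s.py
```

```text
t 7.4 pos [0.6135 0.0169 0.1049] e,n mm -2.3 -6.0 rad 0.0064 ang -2.34 yang 1.166
F [-5.7 -4.2  2.3] Fn -6.2 Ftan(ccw) -1.2
t 7.65 pos [0.6137 0.0175 0.1048] e,n mm -2.3 -5.4 rad 0.0058 ang -2.386 yang 1.166
F [-7.4 -7.8  3.5] Fn -10.1 Ftan(ccw) 0.6
```

```bash
python3 -m handwheel '[{"tx":0,"ty":1,"tz":0,"roll":0},{"tx":0,"ty":0.5,"tz":0,"roll":0},{"tx":0,"ty":0,"tz":0,"roll":0}]' >/dev/null; python3 s.py
```

```text
t 7.9 pos [0.6139 0.0178 0.1048] e,n mm -2.3 -5.0 rad 0.0056 ang -2.413 yang 1.166
F [-10.3 -11.    5.2] Fn -14.2 Ftan(ccw) 1.4
```

The force rises stiffly with no further travel, so the lever is on its loosen stop. Now the fingers lift off and go to the +y side of the grip.

```bash
python3 -m handwheel '[{"tx":0,"ty":-5,"tz":0,"roll":0},{"tx":0,"ty":0,"tz":-25,"roll":0},{"tx":0,"ty":0,"tz":-35,"roll":0},{"tx":20,"ty":10,"tz":0,"roll":0},{"tx":30,"ty":10,"tz":0,"roll":0},{"tx":30,"ty":10,"tz":0,"roll":0},{"tx":30,"ty":8,"tz":0,"roll":0},{"tx":30,"ty":8,"tz":0,"roll":0},{"tx":22,"ty":4,"tz":0,"roll":0},{"tx":0,"ty":0,"tz":0,"roll":0}]'>/dev/null; python3 s.py;python3 - <<'E'
from h import *
p,d,K,E=wrist("w6")
f=cv2.resize(p[:,:,::-1],(480,360)); s,_=optics.get_image("scene")
im=np.zeros((360,780,3),np.uint8);im[:,:480]=f;im[:300,480:]=cv2.resize(s[190:310,295:415,::-1],(300,300),interpolation=cv2.INTER_CUBIC);cv2.imwrite("pics/w6c.png",im)
sd,d=optics.get_image("side");np.savez("pics/side6.npz",p=sd,d=d)
E
```

```text
t 8.73 pos [0.4824 0.1284 0.165 ] e,n mm -167.0 44.3 rad 0.1727 ang 2.474 yang 1.169
F [0.8 0.6 0.2] Fn 0.9 Ftan(ccw) -1.0
```

View pics/w6c.png

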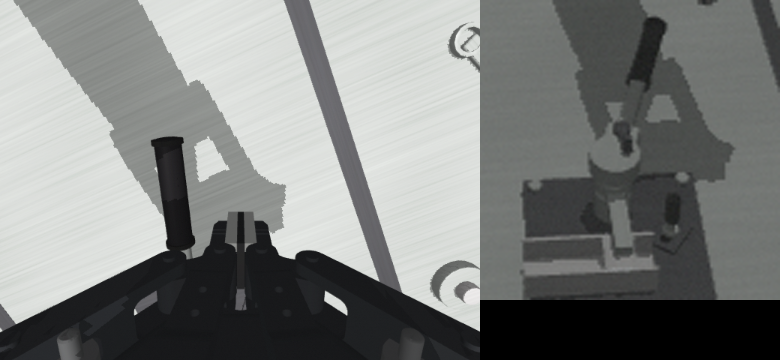

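The picture shows the tool clear on the +y side of the grip, which runs (168,142) to (180,245), and in the scene crop the lever points to the +y side (loosen). I'll go down and make contact.

```bash
python3 -m handwheel '[{"tx":0,"ty":0,"tz":20,"roll":0},{"tx":0,"ty":0,"tz":30,"roll":0},{"tx":0,"ty":0,"tz":30,"roll":0},{"tx":0,"ty":0,"tz":17,"roll":0},{"tx":0,"ty":-6,"tz":0,"roll":0},{"tx":0,"ty":-8,"tz":0,"roll":0},{"tx":0,"ty":-5,"tz":0,"roll":0},{"tx":0,"ty":0,"tz":0,"roll":0}]'>/dev/null; python3 s.py;python3 -m handwheel '[{"tx":0,"ty":-4,"tz":0,"roll":0},{"tx":0,"ty":-4,"tz":0,"roll":0},{"tx":0,"ty":0,"tz":0,"roll":0}]'>/dev/null; python3 s.py
```

```text
t 9.55 pos [0.4789 0.1074 0.0703] e,n mm -161.8 23.6 rad 0.1635 ang 2.588 yang 1.163
F [-0.4 -0.  -0.1] Fn -0.2 Ftan(ccw) 0.2
t 9.8 pos [0.4747 0.1007 0.0692] e,n mm -163.0 15.8 rad 0.1637 ang 2.637 yang 1.165
F [ 0.5 -0.1  1. ] Fn 0.1 Ftan(ccw) -0.1
```

```bash
python3 -m handwheel '[{"tx":0.5,"ty":-6,"tz":0,"roll":-0.035},{"tx":0.5,"ty":-6,"tz":0,"roll":-0.035},{"tx":0.5,"ty":-6,"tz":0,"roll":-0.035}]'>/dev/null; python3 s.py;python3 -m handwheel '[{"tx":0.5,"ty":-6,"tz":0,"roll":-0.036},{"tx":0.5,"ty":-6,"tz":0,"roll":-0.036},{"tx":0.5,"ty":-6,"tz":0,"roll":-0.036}]'>/dev/null; python3 s.py;python3 -m handwheel '[{"tx":0.5,"ty":-6,"tz":0,"roll":-0.036},{"tx":0.5,"ty":-6,"tz":0,"roll":-0.036},{"tx":0.5,"ty":-6,"tz":0,"roll":-0.036}]'>/dev/null; python3 s.py
```

```text
t 10.05 pos [0.4671 0.0851 0.0692] e,n mm -163.8 -1.5 rad 0.1637 ang 2.742 yang 1.272
F [0.7 0.4 0.6] Fn 0.6 Ftan(ccw) -0.6
t 10.3 pos [0.4611 0.0683 0.0692] e,n mm -162.6 -19.3 rad 0.1637 ang 2.852 yang 1.38
F [2.4 3.8 0.3] Fn 4.4 Ftan(ccw) -4.3
t 10.55 pos [0.4571 0.0524 0.0693] e,n mm -160.0 -35.5 rad 0.1639 ang 2.952 yang 1.488
F [ 2.3  8.9 -0.4] Fn 9.1 Ftan(ccw) -9.2
```

```bash
python3 -m handwheel '[{"tx":0.5,"ty":-6,"tz":0,"roll":-0.036},{"tx":0.5,"ty":-6,"tz":0,"roll":-0.036},{"tx":0.5,"ty":-6,"tz":0,"roll":-0.036},{"tx":0.5,"ty":-6,"tz":0,"roll":-0.036}]'>/dev/null; python3 s.py;python3 -m handwheel '[{"tx":0.5,"ty":-6,"tz":0,"roll":-0.036},{"tx":0.5,"ty":-6,"tz":0,"roll":-0.036},{"tx":0.5,"ty":-6,"tz":0,"roll":-0.036},{"tx":0,"ty":0,"tz":0,"roll":0}]'>/dev/null; python3 s.py; python3 - <<'E'
from h import *
for n in("scene","side"):
    p,d=optics.get_image(n);np.savez(f"pics/{n}7.npz",p=p,d=d)
    c=optics.camera_params(n);E=c['extrinsics']
    q=proj([[.618,.0215,.06],[.6555,.0743,.06],[.68,.03,.05]],c['mtx'],E).mean(0).astype(int)
    a=p[q[1]-40:q[1]+40,q[0]-40:q[0]+40,::-1];cv2.imwrite(f"pics/{n}7.png",cv2.resize(a,(400,400),interpolation=cv2.INTER_CUBIC));print(n,q)
cv2.imwrite("pics/s7.png",np.hstack([cv2.imread("pics/scene7.png"),cv2.imread("pics/side7.png")]))
E
```

```text
t 10.88 pos [0.4543 0.0286 0.0692] e,n mm -153.1 -58.5 rad 0.1638 ang 3.098 yang 1.632
F [1.8 8.9 0.1] Fn 8.9 Ftan(ccw) -9.0
t 11.22 pos [0.4546 0.0096 0.0692] e,n mm -145.3 -75.8 rad 0.1638 ang -3.069 yang 1.739
F [2.6 4.9 0.2] Fn 5.5 Ftan(ccw) -4.7
scene [358 271]
side [287 258]
```

View pics/s7.png

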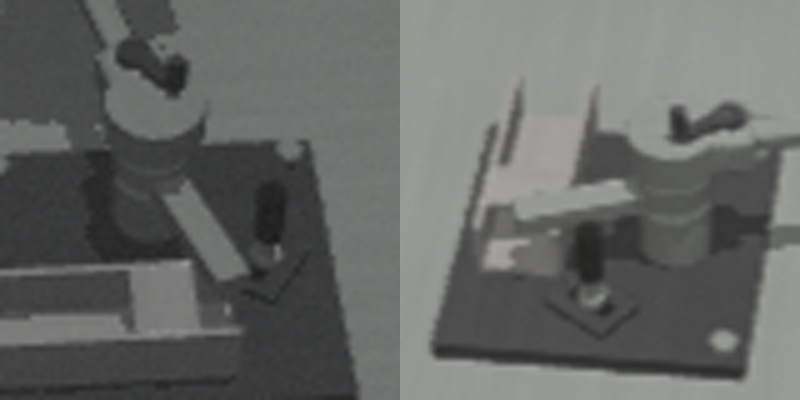

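The arm has turned part way: its tip is at (230,275) and the pin at (270,215) in the left crop, still apart, with the lever on loosen. The moving load is about 9 N. I'll measure the remaining angle.

```bash
python3 - <<'E'
from h import *
A=np.array([.618,.0215])
for n in("scene0","scene7","side0","side7"):
    f=np.load(f"pics/{n}.npz");c=optics.camera_params(n[:-1]);P,C,u,v=cloud(f['p'],f['d'],c['mtx'],c['extrinsics'])
    r=P[:,:2]-A;R_=np.linalg.norm(r,axis=1);th=np.arctan2(r[:,1],r[:,0])
    m=(R_>.035)&(R_<.09)&(P[:,2]>.054)&(P[:,2]<.063)&(C.min(1)>70)&(abs(th)<1)
    G=r[m];c0=G.mean(0);w=np.linalg.svd(G-c0,full_matrices=False)[2][0]
    print(n,m.sum(),'ang(dir)',np.arctan(w[1]/w[0]).round(3),'ang(centroid)',np.arctan2(c0[1],c0[0]).round(3))
    k=(R_>.05)&(R_<.08)&(P[:,2]>.05)&(P[:,2]<.072)&(C.max(1)<60)&(th>.6)&(th<1.4)
    print('pin',k.sum(),np.median(P[k],0),np.median(th[k]))
E
```

```text
scene0 123 ang(dir) -0.005 ang(centroid) -0.002
pin 48 [0.6602809  0.07373219 0.06431644] 0.8803666264641745
scene7 121 ang(dir) 0.375 ang(centroid) 0.337
pin 47 [0.66048325 0.07354998 0.06389971] 0.884623976966827
side0 77 ang(dir) -0.031 ang(centroid) 0.037
pin 41 [0.65360423 0.07856678 0.06313532] 1.016868806131937
side7 94 ang(dir) 0.325 ang(centroid) 0.404
pin 37 [0.65348794 0.07789454 0.06070401] 1.0097732311373862
```

```bash
python3 -m handwheel '[{"tx":0.4,"ty":-5,"tz":0,"roll":-0.03},{"tx":0.4,"ty":-5,"tz":0,"roll":-0.03},{"tx":0.4,"ty":-5,"tz":0,"roll":-0.03}]'>/dev/null; python3 s.py;python3 -m handwheel '[{"tx":0.4,"ty":-5,"tz":0,"roll":-0.03},{"tx":0.3,"ty":-4,"tz":0,"roll":-0.024},{"tx":0.2,"ty":-3,"tz":0,"roll":-0.018}]'>/dev/null; python3 s.py;python3 -m handwheel '[{"tx":0.1,"ty":-1.5,"tz":0,"roll":-0.009},{"tx":0.1,"ty":-1.5,"tz":0,"roll":-0.009},{"tx":0.1,"ty":-1.5,"tz":0,"roll":-0.009}]'>/dev/null; python3 s.py
```

```text
t 11.57 pos [ 0.4562 -0.0042  0.0692] e,n mm -138.3 -87.8 rad 0.1638 ang -2.984 yang 1.83
F [2.  9.7 2. ] Fn 9.7 Ftan(ccw) -9.3
t 11.82 pos [ 0.4586 -0.0161  0.0692] e,n mm -131.4 -97.8 rad 0.1638 ang -2.91 yang 1.901
F [0.8 9.5 2. ] Fn 9.1 Ftan(ccw) -9.1
t 12.07 pos [ 0.4597 -0.0203  0.0692] e,n mm -128.8 -101.2 rad 0.1638 ang -2.884 yang 1.927
F [0.3 9.8 3.1] Fn 9.1 Ftan(ccw) -9.4
```

```bash
python3 -m handwheel '[{"tx":0.1,"ty":-1.5,"tz":0,"roll":-0.009},{"tx":0.1,"ty":-1.5,"tz":0,"roll":-0.009},{"tx":0.1,"ty":-1.5,"tz":0,"roll":-0.009}]'>/dev/null; python3 s.py;python3 -m handwheel '[{"tx":0.1,"ty":-1.5,"tz":0,"roll":-0.009},{"tx":0.1,"ty":-1.5,"tz":0,"roll":-0.009},{"tx":0.1,"ty":-1.5,"tz":0,"roll":-0.009}]'>/dev/null; python3 s.py; python3 -m handwheel '[{"tx":0.1,"ty":-1.5,"tz":0,"roll":-0.009},{"tx":0.1,"ty":-1.5,"tz":0,"roll":-0.009}]'>/dev/null; python3 s.py
```

```text
t 12.32 pos [ 0.4608 -0.0245  0.0691] e,n mm -126.0 -104.6 rad 0.1638 ang -2.857 yang 1.955
F [0.1 9.8 2.6] Fn 9.0 Ftan(ccw) -9.4
t 12.57 pos [ 0.4622 -0.0288  0.0691] e,n mm -123.1 -108.0 rad 0.1637 ang -2.829 yang 1.982
F [-0.4  9.2  3.6] Fn 8.2 Ftan(ccw) -8.9
t 12.73 pos [ 0.4631 -0.0317  0.0691] e,n mm -121.1 -110.3 rad 0.1637 ang -2.811 yang 2.0
F [-0.1  9.6  3.5] Fn 8.8 Ftan(ccw) -9.1
```

```bash
python3 -m handwheel '[{"tx":0.1,"ty":-1,"tz":0,"roll":-0.006},{"tx":0.1,"ty":-1,"tz":0,"roll":-0.006}]'>/dev/null; python3 s.py|tail -1;python3 -m handwheel '[{"tx":0.1,"ty":-1,"tz":0,"roll":-0.006},{"tx":0.1,"ty":-1,"tz":0,"roll":-0.006}]'>/dev/null; python3 s.py;python3 -m handwheel '[{"tx":0.1,"ty":-1,"tz":0,"roll":-0.006}]'>/dev/null; python3 s.py |tail -1
```

```text
F [0.  8.6 4.1] Fn 7.9 Ftan(ccw) -8.1
t 13.07 pos [ 0.4645 -0.0354  0.0691] e,n mm -118.4 -113.2 rad 0.1637 ang -2.787 yang 2.023
F [-1.6 10.   3.9] Fn 8.6 Ftan(ccw) -10.0
F [0.2 9.9 3.7] Fn 9.1 Ftan(ccw) -9.2
```

```bash
python3 -m handwheel '[{"tx":0.1,"ty":-1,"tz":0,"roll":-0.006}]'>/dev/null; python3 s.py|tail -1;python3 -m handwheel '[{"tx":0.1,"ty":-1,"tz":0,"roll":-0.006}]'>/dev/null; python3 s.py |tail -1
```

```text
F [0.1 9.8 3.7] Fn 9.1 Ftan(ccw) -9.1
F [-0.8 10.   3.7] Fn 8.9 Ftan(ccw) -9.6
```

```bash
echo "
import sys; sys.exit(1 if abs(f@np.array([-h[1],h[0]]))>11.3 else 0)" >> s.py
H="python3 -m handwheel"
$H '[{"tx":0.1,"ty":-1,"tz":0,"roll":-0.006}]'>/dev/null; python3 s.py|tail -1 && $H '[{"tx":0.1,"ty":-1,"tz":0,"roll":-0.006}]'>/dev/null && python3 s.py && $H '[{"tx":0.1,"ty":-1,"tz":0,"roll":-0.006}]'>/dev/null && python3 s.py && $H '[{"tx":0.1,"ty":-1,"tz":0,"roll":-0.006}]'>/dev/null && python3 s.py && $H '[{"tx":0.1,"ty":-1,"tz":0,"roll":-0.006}]'>/dev/null && python3 s.py && $H '[{"tx":0.1,"ty":-1,"tz":0,"roll":-0.006}]'>/dev/null && python3 s.py && $H '[{"tx":0.1,"ty":-1,"tz":0,"roll":-0.006}]'>/dev/null && python3 s.py && $H '[{"tx":0.1,"ty":-1,"tz":0,"roll":-0.006}]'>/dev/null && python3 s.py
```

```text
F [-0.7  9.8  2.9] Fn 8.7 Ftan(ccw) -9.4
t 13.48 pos [ 0.4663 -0.04    0.0691] e,n mm -114.8 -116.7 rad 0.1637 ang -2.756 yang 2.053
F [-1.   9.6  4.2] Fn 8.4 Ftan(ccw) -9.3
t 13.57 pos [ 0.4666 -0.041   0.0691] e,n mm -114.1 -117.4 rad 0.1637 ang -2.75 yang 2.059
F [-0.2  9.3  3.9] Fn 8.4 Ftan(ccw) -8.6
t 13.65 pos [ 0.467  -0.0419  0.0691] e,n mm -113.4 -118.1 rad 0.1637 ang -2.744 yang 2.065
F [-0.2 10.9  3.4] Fn 9.9 Ftan(ccw) -10.1
t 13.73 pos [ 0.4674 -0.0428  0.0691] e,n mm -112.7 -118.8 rad 0.1637 ang -2.738 yang 2.071
F [0.2 9.1 3.9] Fn 8.4 Ftan(ccw) -8.3
t 13.82 pos [ 0.4678 -0.0437  0.0691] e,n mm -112.0 -119.5 rad 0.1637 ang -2.732 yang 2.077
F [ 0.  10.   3.7] Fn 9.2 Ftan(ccw) -9.2
t 13.9 pos [ 0.4682 -0.0446  0.0691] e,n mm -111.3 -120.2 rad 0.1637 ang -2.726 yang 2.083
F [-0.6 10.4  4.3] Fn 9.3 Ftan(ccw) -9.8
t 13.98 pos [ 0.4686 -0.0455  0.0691] e,n mm -110.6 -120.8 rad 0.1637 ang -2.72 yang 2.09
F [-0.1  9.7  3.5] Fn 8.9 Ftan(ccw) -8.9
```

```bash

H="python3 -m handwheel"
$H '[{"tx":0.1,"ty":-1,"tz":0,"roll":-0.006}]'>/dev/null; python3 s.py && $H '[{"tx":0.1,"ty":-1,"tz":0,"roll":-0.006}]'>/dev/null && python3 s.py|tail -1 && $H '[{"tx":0.1,"ty":-1,"tz":0,"roll":-0.006}]'>/dev/null && python3 s.py && $H '[{"tx":0.1,"ty":-1,"tz":0,"roll":-0.006}]'>/dev/null && python3 s.py && $H '[{"tx":0.1,"ty":-1,"tz":0,"roll":-0.006}]'>/dev/null && python3 s.py && $H '[{"tx":0.1,"ty":-1,"tz":0,"roll":-0.006}]'>/dev/null && python3 s.py && $H '[{"tx":0.1,"ty":-1,"tz":0,"roll":-0.006}]'>/dev/null && python3 s.py && $H '[{"tx":0.1,"ty":-1,"tz":0,"roll":-0.006}]'>/dev/null && python3 s.py && $H '[{"tx":0.1,"ty":-1,"tz":0,"roll":-0.006}]'>/dev/null && python3 s.py && $H '[{"tx":0.1,"ty":-1,"tz":0,"roll":-0.006}]'>/dev/null && python3 s.py && $H '[{"tx":0.1,"ty":-1,"tz":0,"roll":-0.006}]'>/dev/null && python3 s.py && $H '[{"tx":0.1,"ty":-1,"tz":0,"roll":-0.006}]'>/dev/null && python3 s.py
```

```text
t 14.07 pos [ 0.469  -0.0464  0.0691] e,n mm -109.8 -121.5 rad 0.1637 ang -2.714 yang 2.095
F [-0.8  9.9  4.2] Fn 8.7 Ftan(ccw) -9.3
F [-0.5 10.5  4.5] Fn 9.5 Ftan(ccw) -9.8
t 14.23 pos [ 0.4697 -0.048   0.0691] e,n mm -108.5 -122.7 rad 0.1638 ang -2.703 yang 2.107
F [-1.8 11.9  4.3] Fn 10.2 Ftan(ccw) -11.5
```

```bash
sed -i 's/>11.3/>12.9/' s.py
H="python3 -m handwheel"
$H '[{"tx":0,"ty":-0.5,"tz":0,"roll":-0.003}]'>/dev/null; python3 s.py && $H '[{"tx":0,"ty":-0.5,"tz":0,"roll":-0.003}]'>/dev/null && python3 s.py && $H '[{"tx":0,"ty":-0.5,"tz":0,"roll":-0.003}]'>/dev/null && python3 s.py && $H '[{"tx":0,"ty":-0.5,"tz":0,"roll":-0.003}]'>/dev/null && python3 s.py
```

```text
t 14.32 pos [ 0.4699 -0.0484  0.0691] e,n mm -108.2 -122.9 rad 0.1638 ang -2.701 yang 2.11
F [-2.  11.6  5.2] Fn 9.9 Ftan(ccw) -11.3
t 14.4 pos [ 0.47   -0.0487  0.0691] e,n mm -108.0 -123.2 rad 0.1638 ang -2.699 yang 2.113
F [-2.6 12.1  5.7] Fn 10.1 Ftan(ccw) -12.0
t 14.48 pos [ 0.4702 -0.049   0.0691] e,n mm -107.7 -123.4 rad 0.1638 ang -2.696 yang 2.116
F [-3.7 12.3  5.8] Fn 9.8 Ftan(ccw) -12.7
t 14.57 pos [ 0.4704 -0.0494  0.0691] e,n mm -107.4 -123.7 rad 0.1638 ang -2.694 yang 2.119
F [-3.7 12.5  5.4] Fn 10.0 Ftan(ccw) -12.9
```

```bash

H="python3 -m handwheel"
$H '[{"tx":0,"ty":-0.5,"tz":0,"roll":-0.003}]'>/dev/null; python3 s.py; $H '[{"tx":0,"ty":-0.5,"tz":0,"roll":-0.003}]'>/dev/null; python3 s.py; $H '[{"tx":0,"ty":0,"tz":0,"roll":0},{"tx":0,"ty":0,"tz":0,"roll":0}]'>/dev/null; python3 s.py
```

```text
t 14.65 pos [ 0.4706 -0.0498  0.0691] e,n mm -107.0 -124.0 rad 0.1638 ang -2.691 yang 2.122
F [-2.8 11.7  6.6] Fn 9.7 Ftan(ccw) -11.8
t 14.73 pos [ 0.4707 -0.0501  0.0691] e,n mm -106.7 -124.2 rad 0.1638 ang -2.689 yang 2.125
F [-4.1 12.2  7.4] Fn 9.6 Ftan(ccw) -12.8
t 14.9 pos [ 0.4707 -0.0502  0.0691] e,n mm -106.7 -124.3 rad 0.1638 ang -2.689 yang 2.125
F [-3.5 12.2  7.1] Fn 9.8 Ftan(ccw) -12.5
```

```bash

H="python3 -m handwheel"
$H '[{"tx":0,"ty":-0.6,"tz":0,"roll":0}]'>/dev/null; python3 s.py; $H '[{"tx":0,"ty":-0.6,"tz":0,"roll":0}]'>/dev/null; python3 s.py; python3 - <<'E'
from h import *
out=[]
for n in("scene","side"):
    p,d=optics.get_image(n);c=optics.camera_params(n)
    q=proj([[.618,.0215,.06],[.6555,.0743,.06],[.66,.03,.05]],c['mtx'],c['extrinsics']).mean(0).astype(int)
    out.append(cv2.resize(p[q[1]-40:q[1]+40,q[0]-40:q[0]+40,::-1],(400,400),interpolation=cv2.INTER_CUBIC))
cv2.imwrite("pics/s8.png",cv2.convertScaleAbs(np.hstack(out),alpha=1.5))
E
python3 s.py|tail -1
```

```text
t 14.98 pos [ 0.471  -0.0505  0.0691] e,n mm -106.4 -124.5 rad 0.1637 ang -2.686 yang 2.125
F [-3.1 13.2  7.1] Fn 10.9 Ftan(ccw) -13.2
t 15.07 pos [ 0.4712 -0.051   0.0691] e,n mm -106.0 -124.8 rad 0.1637 ang -2.683 yang 2.125
F [-4.1 13.9  9. ] Fn 11.1 Ftan(ccw) -14.3
F [-3.  12.7  9.1] Fn 10.5 Ftan(ccw) -12.8
```

View pics/s8.png

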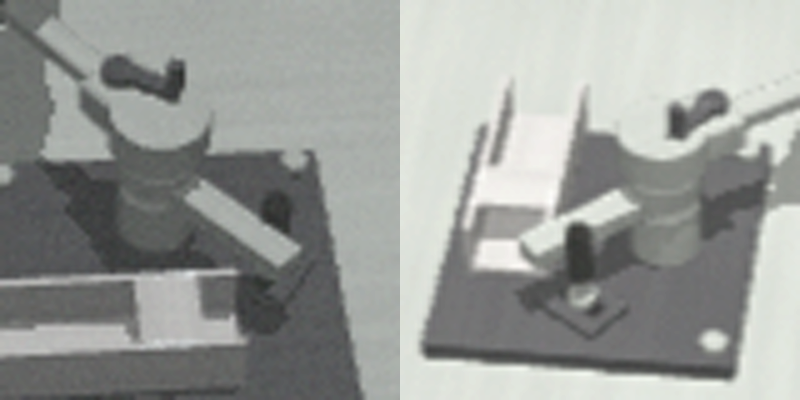

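The arm lies against the sleeved pin in both crops (left: arm edge touching the pin at about (275,235); right: pin at (578,250) on the arm's flank), and the lever is still on loosen. The load is about 13.3 N against 9.2 N while turning, which puts about 10 to 12 N on the pin. I'll back away now.

```bash

H="python3 -m handwheel"
$H '[{"tx":0,"ty":2,"tz":0,"roll":0},{"tx":0,"ty":4,"tz":0,"roll":0},{"tx":0,"ty":12,"tz":0,"roll":0},{"tx":0,"ty":15,"tz":0,"roll":0},{"tx":0,"ty":5,"tz":-20,"roll":0},{"tx":0,"ty":0,"tz":-40,"roll":0},{"tx":0,"ty":0,"tz":-40,"roll":0},{"tx":0,"ty":0,"tz":-40,"roll":0},{"tx":0,"ty":0,"tz":-30,"roll":0},{"tx":0,"ty":0,"tz":0,"roll":0},{"tx":0,"ty":0,"tz":0,"roll":0}]'>/dev/null; python3 s.py; python3 - <<'E'
from h import *
out=[]
for n in("scene","side"):
    p,d=optics.get_image(n);c=optics.camera_params(n)
    q=proj([[.618,.0215,.06],[.6555,.0743,.06],[.66,.03,.05]],c['mtx'],c['extrinsics']).mean(0).astype(int)
    out.append(cv2.resize(p[q[1]-40:q[1]+40,q[0]-40:q[0]+40,::-1],(400,400),interpolation=cv2.INTER_CUBIC))
b=cv2.convertScaleAbs(np.hstack(out),alpha=1.5);a=cv2.imread("pics/s8.png")
print([np.abs(a[150:330,k:k+200].astype(int)-b[150:330,k:k+200]).mean().round(2) for k in(150,500)])
cv2.imwrite("pics/s9.png",b)
E
```

```text
t 16.08 pos [ 0.4523 -0.0217  0.2408] e,n mm -135.0 -105.4 rad 0.1713 ang -2.887 yang 2.125
F [-0.9 -0.   0.2] Fn -0.4 Ftan(ccw) -0.2
[np.float64(2.5), np.float64(4.18)]
```

View pics/s9.png

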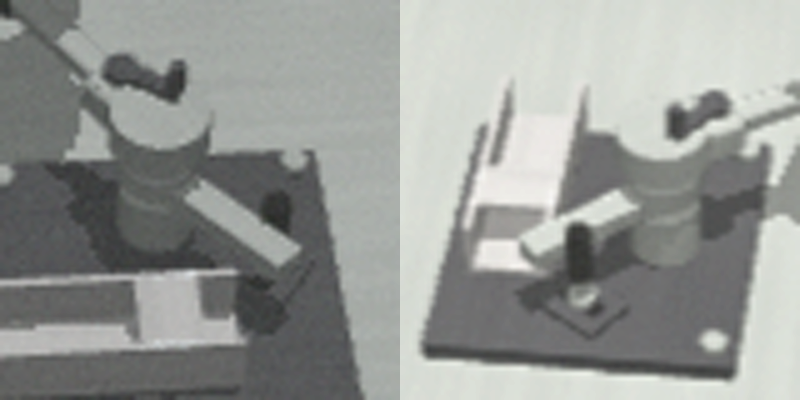

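The arm has not moved since the push: still against the pin at (275,235) and (578,250), with the lever on the loosen side and the tool clear. Handing in.

```bash
python3 -c "
from station import ctrl
print(ctrl.finish_job())"
```

```text
the job is handed in; nothing more can be done
None
```

I flipped the lever to its loosen stop, then turned the clamp arm anticlockwise with the ratchet until it rested on the stop pin at an estimated 10–12 N, with the lever still on loosen and the robot clear; the job is handed in (no verdict was returned).

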